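# Turn the drained heating block over and load it into the dry bath

## Robot

A 6-joint arm with a two-finger parallel gripper is mounted at the origin on the work surface. World frame = base frame: x ahead of the robot, y to its left, z up, the work surface at z = 0. Lengths are in m, angles in rad, forces in N, time in s.
With the tool pointing down it reaches from about 0.325 to 0.85 m from the base axis. Payload 4.4 kg.
Tool frame: the origin (TCP) lies at the very end of the fingers, on their centre line; the grasp point (between the pads) lies 19 mm behind it; z points along the fingers, y is the direction in which the jaws open and shut (so a half turn about z gives the same grasp; the last joint's range is limited). The gripper opens to 94 mm and grips with 3 to 60 N. Pads are 16 mm wide; open, the fingers measure 119 mm over their backs; the gripper's body (75 mm by 177 mm) begins 78 mm behind the grasp point.
Start: joints at [1.026, 0.207, 1.542, -0, 1.393, -0.15], TCP at [0.221, 0.531, 0.205] pointing down, gripper open.
Joint ranges: [-2.73, 2.73], [-0.86, 2.22], [0.23, 2.46], [-1.11, 4.25], [0.08, 2.63], [-2.82, 2.82]. Speed limits (rad/s): [2.79, 2.79, 3.14, 3.14, 3.14, 3.14].

## Interface

Orientations are given as a unit quaternion [w, x, y, z].
In Python, from station import env, optics gives the robot as it stands.
- The arm moves only by the tool move_arm, never from a script. Its argument "commands" is a list of rows, each an object with "delta_pos": the shift along the tool's x, y, z in mm, a list of three; "rotation": the turn, a rotation vector about the tool's x, y, z in degrees, a list of three; "hand": the gripper command: -1 is shut, 1 is fully open, values between are in proportion. A call has 1 to 5 rows; each row shifts and turns the commanded pose from where the row before left it, along the tool's axes as they then stand; what a row does not reach is not made up. A row lasts 1/8 s, in which the tool goes at most 62.5 mm and 10.7 degrees, less where a joint would pass 70% of its speed; a pose out of reach is approached as far as the arm can. A call with a gripper value outside its range is refused whole. The fingers move at their own pace and stop on an object; "newtons" is the grip in N (left out, the last holds). Time passes only in rows, so rows that do not move let the fingers close. It gives the time, the measured TCP pose, the force and the opening at its end, in the units of the state.
- env.get_state(): the state, without advancing time (a new reading comes with each control period).
- optics.snapshot(name): name is "scene" or "side" or "wrist"; returns a dict with "image" (400x640x3 uint8, blue, green, red), "range_z" (400x640 float32, m along the optical axis (not along the pixel's ray), 0 where there is no reading), "camera_matrix" (3x3 intrinsics, pixels), "R" (3x3) and "t" (3): a world point X has camera coordinates R X + t; the wrist camera has in their place "hand_eye" (4x4, takes a point from camera to tool coordinates, whose origin is the TCP and whose axes are the flange's). Camera axes: x right, y down, z forward; pixel columns grow to the right and rows downward; lengths in m; the calibration is good to about 2 mm. A picture is of the moment at which its call begins: read the wrist's pose just before it.
- env.close_job(): hands the job in, once; it reports no verdict.
Trained networks look in the newest picture that a camera, given by its name, has taken for a name from the list of things; names that differ only in an ending like _2 or _b are one class to them, and where a whole thing is asked for, a point or a joint stands for the part that bears it (a point fixed in the world has none). Each returns a list of dicts, best first, with "score" (0 to 1); they miss things now and then, are a little off and sometimes report something else, mostly with a low value. They report only what shows in the picture. A call takes as long as a camera call.
- optics.search_frame(camera, query): "extent" ([centre column, centre row, width, height] in pixels, round what is visible of it).
- optics.pinpoint(camera, query): "position" ([row, column] in pixels: a listed point, or the origin of a listed thing).
The state is a dict: "time": time; "q": joint angles; "dq": joint speeds; "joint_torque": joint torques, N m; "tcp_pos": TCP position; "eef_rot": TCP orientation; "force": force on the tool from outside, world axes, zero at the start; "wrist_torque": the same for the moment, N m; "gripper_width": finger opening in m.
Only numpy, scipy, OpenCV 4.12 (cv2) and the standard library are available. Lean on these libraries where they do the work, as an engineer would, in place of code of your own. Each camera call takes 0.05 s, during which the arm holds its last target. There are 200 camera calls.

## Task

The aluminium heating block has been left to drain upside down on the flat mat. Turn it over and lower it gently into the dry bath's pocket with its wells facing up, fully home and level; then flip the bath's toggle switch over to on, and leave the jar, the bottle and the carton where they stand.

Things in the scene. Friction and masses are not known exactly. Their poses are not given: they have to be found in the camera images.
- block: Plain aluminium block, 52 mm (own x) by 40 mm (own y) by 46 mm (own z), 0.15 to 0.27 kg, flat sides. Six round wells (11.5 mm wide, 34 mm deep) open in one 52 x 40 face; the opposite 52 x 40 face is the plain base. Origin: centre of the face with the wells; own z points from there to the plain base, so z points UP at the start (wells down on the mat) and must point DOWN at the end (wells up). A half turn about its own z makes no difference. It stands steadily on any face.
- block_center (a point): Centre of the block, 23 mm along own z from the body origin; same axes.
- mat: Flat grey drain mat, fixed, 190 mm (x) by 170 mm (y), 3 mm thick; origin at the centre of its underside, z up.
- bath: Dry bath (block heater), fixed: cream box 170 mm (own x) by 180 mm (own y), its flat top deck 68 mm above the table. Seen in its own frame the box reaches from -85 to 85 mm in x and from -118 to 62 mm in y. Origin: on the table directly under the pocket's centre; own x runs roughly away from the robot, z up. Everything around the pocket is flat deck except for the toggle.
- pocket (a point): Centre of the pocket's floor, 53 mm above the table, axes as the bath's. The pocket is a rectangular recess in the deck, 56 mm (bath x) by 44 mm (bath y) and 15 mm deep, its mouth bevelled 3 mm wider all round; the block fits with 4 mm of play in length and 4 mm in width, either way round, and stands 31 mm proud of the deck when home.
- toggle (a joint): Toggle switch angle: 0 = off, its lever leaning 26 degrees towards the robot (bath -x); 0.9 rad = on, leaning the same towards bath +x. It stays where it is left; about 2 N at its tip moves it, and it meets a hard stop at either end.
- toggle_tip (a point): Centre of the 13 mm ball tip of the metal toggle lever (10 mm thick), 30 mm from its pivot, which lies at bath (-40, -85, 72) mm. The tip starts about 99 mm above the table and moves on an arc, in the bath's x-z plane.
- jar: Bystander: clear jar with a white cap, 60 mm across, 75 mm tall; origin under its centre.
- amber: Bystander: amber glass bottle with a black cap, 48 mm across, 100 mm tall; origin under its centre.
- carton: Bystander: reagent carton, 70 x 100 mm, 60 mm tall; origin under its centre.

How it is judged:
By the outcome, as a careful person would: the job done as asked, in the order asked, and still so for the second after the job is handed in, with the robot touching nothing.
It also fails if it takes over 72 s, if anything falls off the work surface, if the arm or the gripper's body presses on something with over 40 N, if the wrist force passes 120 N, or if a joint passes its speed limit or range.

## Working session

There is one attempt and no reset: what is moved stays moved. The work goes in short steps, Python scripts to look and compute and a tool call to move; the robot and the scene stay as the last step left them, time stands still between calls to the robot, and variables do not carry over. Pictures are saved under pics/ and viewed, on a budget of 10 in all, crops included, one or two more only if the job needs it, and the job is handed in when it is done.

Besides the shell and the picture viewer there is one more tool, called after "Request:" by a JSON object that holds its "method" and its "body". move_arm: Moves the arm, as the interface text tells. Its arguments: {"type":"object","properties":{"commands":{"type":"array"},"newtons":{"type":"number"}},"required":["commands"]}

```bash
ls; mkdir -p pics
python3 - <<'E'
from station import env, optics
import cv2,numpy as np
s=env.get_state(); print(s)
ims=[]
for c in ["scene","side"]:
    d=optics.snapshot(c); ims.append(d["image"]); np.savez(f"{c}.npz",**d)
    K,R,t=d["camera_matrix"],d["R"],d["t"]
    print(c,"cam at",-R.T@t)
    for q in ["block","block_center","mat","bath","pocket","toggle_tip","jar","amber","carton"]:
        for r in optics.pinpoint(c,q)[:1]:
            row,col=r["position"]; z=d["range_z"][int(row),int(col)]
            X=R.T@(z*np.linalg.inv(K)@[col,row,1]-t)
            print(q,round(r["score"],2),np.round([row,col],1),"surf",np.round(X,4))
cv2.imwrite("pics/a.png",ims[0]);cv2.imwrite("pics/b.png",ims[1])
E
```

```text
pics
{'time': 0.0, 'q': array([ 1.02548790e+00,  2.07362246e-01,  1.54295040e+00,  1.06755947e-05,
        1.39350381e+00, -1.50482630e-01]), 'dq': array([ 0.0023888 , -0.00107521,  0.00093604, -0.00053424,  0.00070076,
        0.00088069]), 'joint_torque': array([ 8.49363460e-04, -3.70881844e+01, -2.81417030e+01,  6.99124695e-02,
        3.62291350e-02, -1.46502789e-04]), 'tcp_pos': array([0.2207464, 0.530064 , 0.2043253]), 'eef_rot': array([-3.84006417e-04,  1.96133946e-01,  9.80576483e-01, -1.04349468e-03]), 'force': array([-0.21153776, -0.46506373,  0.23752496]), 'wrist_torque': array([-0.06362422, -0.03378397,  0.05040874]), 'gripper_width': 0.09391590124082584}
scene cam at [1.21698789 0.53523849 0.84538515]
block 0.89 [246.6 386.1] surf [0.5685 0.2135 0.0211]
block_center 0.89 [237.9 388.7] surf [0.5599 0.2126 0.0468]
bath 0.63 [184.9 280.7] surf [ 0.5998 -0.1292  0.0643]
pocket 0.55 [172.  280.5] surf [ 0.5458 -0.183   0.05  ]
toggle_tip 0.38 [143.7 270.9] surf [ 0.4728 -0.2943  0.0638]
jar 0.9 [157.1 207.4] surf [ 0.6086 -0.4634  0.0083]
amber 0.72 [320.1 477.4] surf [0.6269 0.4859 0.0319]
carton 0.85 [252.7 276.9] surf [0.7832 0.0324 0.0566]
side cam at [ 0.34956208 -0.821033    1.06701328]
block 0.8 [181.1 283.2] surf [0.5353 0.175  0.0288]
block_center 0.73 [175.1 281.5] surf [0.5326 0.1831 0.0516]
mat 0.97 [182.1 284.3] surf [0.5395 0.1778 0.0197]
bath 0.98 [274.4 317.9] surf [ 0.534  -0.2429  0.0663]
pocket 0.61 [262.4 315. ] surf [ 0.5403 -0.1942  0.0527]
toggle_tip 0.42 [282.6 309.8] surf [ 0.499  -0.2827  0.1045]
jar 0.59 [359.9 367. ] surf [ 0.5778 -0.506   0.0658]
amber 0.61 [128.6 281. ] surf [0.5965 0.4574 0.0309]
carton 0.57 [212.  356.8] surf [ 0.722  -0.0553  0.059 ]
```

View pics/a.png

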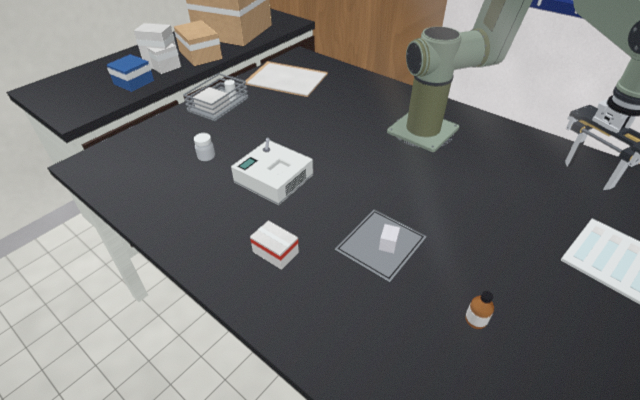

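View pics/b.png

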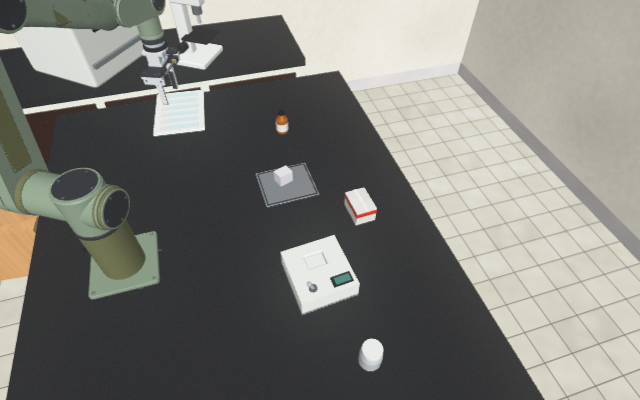

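The scene view shows the white block at about (387,238) on the grey mat, and the bath at (272,170) with its toggle at (266,147). The side view shows the block at (283,176), the pocket at (316,260) and the toggle at (312,287). The bystanders stand well clear. Next I'll measure with depth and write a helper for the rows.

```bash
cat > h.py <<'E'
import numpy as np, cv2, json
from scipy.spatial.transform import Rotation as Ro
from station import env, optics
np.set_printoptions(suppress=True,precision=4)
def pose():
    s=env.get_state(); w,x,y,z=s["eef_rot"]
    return np.array(s["tcp_pos"]),Ro.from_quat([x,y,z,w]),s
def tool(yaw,tilt=0):
    """jaw axis (tool y) at yaw deg; tilt>0 swings tool z from down towards +(y cross down)... about tool y"""
    a=np.radians(yaw); y=np.array([np.cos(a),np.sin(a),0]); z=np.array([0,0,-1.]); x=np.cross(y,z)
    return Ro.from_matrix(np.c_[x,y,z])*Ro.from_euler("y",tilt,degrees=True)
def plan(segs,start=None):
    """segs: list of (pos,R,hand[,pos step mm]); prints rows"""
    p,R=start or pose()[:2]
    for s in segs:
        P,Q,h=np.array(s[0]),s[1],s[2]; step=s[3] if len(s)>3 else 55
        rv=(R.inv()*Q).as_rotvec(degrees=True)
        n=max(1,int(np.ceil(max(np.linalg.norm(P-p)*1000/step,np.linalg.norm(rv)/10))))
        print("-> ",P,n,"rows; hand",h)
        for i in range(n):
            d=R.inv().apply((P-p)*1000/n)
            print("  ",np.round(d,1).tolist(),np.round(rv/n,2).tolist())
            R=R*Ro.from_rotvec(rv/n,degrees=True)
        p,R=P,Q
    return p,R
def cloud(d,Rw=None,tw=None):
    z=d["range_z"]; v,u=np.mgrid[:400,:640]; K=d["camera_matrix"]
    c=np.stack([(u-K[0,2])/K[0,0]*z,(v-K[1,2])/K[1,1]*z,z],-1)
    return c
def wcloud(d,p=None,R=None):
    c=cloud(d)
    if "hand_eye" in d:
        H=d["hand_eye"]; c=c@H[:3,:3].T+H[:3,3]; w=R.apply(c.reshape(-1,3)).reshape(c.shape)+p
    else: w=(c-d["t"])@d["R"]
    w[d["range_z"]==0]=np.nan
    return w
def rect(w,lo,hi):
    m=np.all((w>lo)&(w<hi),-1); q=w[m]
    print("n",len(q),"zmed",np.median(q[:,2]) if len(q) else None)
    r=cv2.minAreaRect((q[:,:2]*1000).astype(np.float32)); print(r); return q,r
E
python3 - <<'E'
from h import *
for c in ["scene","side"]:
    d=dict(np.load(c+".npz")); w=wcloud(d)
    rect(w,[.45,.1,.043],[.65,.29,.06])
    rect(w,[.4,-.4,.06],[.75,-.05,.075])
d=optics.snapshot("wrist"); print(d["hand_eye"],d["camera_matrix"])
P=plan([([.54,.193,.25],tool(-70),1)])
E
```

```text
n 243 zmed 0.0463591298890604
((542.1213989257812, 204.33587646484375), (56.84663772583008, 39.94987106323242), 21.60517692565918)
n 1949 zmed 0.06494434287234564
((612.7908935546875, -200.0109405517578), (346.193603515625, 208.52125549316406), 16.661136627197266)
n 151 zmed 0.049711287016666765
((542.0039672851562, 203.60574340820312), (55.550262451171875, 44.67791748046875), 20.025739669799805)
n 3122 zmed 0.06923734329918452
((611.6527099609375, -200.4499053955078), (348.8465881347656, 214.25083923339844), 17.695314407348633)
[[ 0.0004 -0.9725 -0.2329  0.0659]
 [ 1.      0.0003  0.0003 -0.0005]
 [-0.0002 -0.2329  0.9725 -0.1798]
 [ 0.      0.      0.      1.    ]] [[283.1801   0.     320.1312]
 [  0.     283.1801 198.9108]
 [  0.       0.       1.    ]]
->  [0.54  0.193 0.25 ] 14 rows; hand 1
   [-30.3, -13.5, -3.2] [0.0, -0.0, 9.81]
   [-32.2, -8.1, -3.2] [0.0, -0.0, 9.81]
   [-33.1, -2.5, -3.2] [0.0, -0.0, 9.81]
   [-33.0, 3.1, -3.2] [0.0, -0.0, 9.81]
   [-32.0, 8.7, -3.2] [0.0, -0.0, 9.81]
   [-30.1, 14.0, -3.2] [0.0, -0.0, 9.81]
   [-27.2, 19.0, -3.2] [0.0, -0.0, 9.81]
   [-23.6, 23.3, -3.2] [0.0, -0.0, 9.81]
   [-19.3, 27.0, -3.2] [0.0, -0.0, 9.81]
   [-14.4, 29.9, -3.2] [0.0, -0.0, 9.81]
   [-9.1, 31.9, -3.2] [0.0, -0.0, 9.81]
   [-3.5, 33.0, -3.2] [0.0, -0.0, 9.81]
   [2.2, 33.1, -3.2] [0.0, -0.0, 9.81]
   [7.8, 32.3, -3.2] [0.0, -0.0, 9.81]
```

Run:
```python
from h import *
plan([([.542,.204,.22],tool(110),1)])
```

```text
->  [0.542 0.204 0.22 ] 9 rows; hand 1
   [-46.9, -19.8, -1.6] [0.0, 0.0, -4.74]
   [-45.1, -23.6, -1.6] [0.0, 0.0, -4.74]
   [-43.0, -27.2, -1.6] [0.0, 0.0, -4.74]
   [-40.6, -30.7, -1.6] [0.0, 0.0, -4.74]
   [-37.9, -33.9, -1.6] [0.0, 0.0, -4.74]
   [-35.0, -37.0, -1.6] [0.0, 0.0, -4.74]
   [-31.8, -39.7, -1.6] [0.0, 0.0, -4.74]
   [-28.4, -42.2, -1.6] [0.0, 0.0, -4.74]
   [-24.8, -44.4, -1.6] [0.0, 0.0, -4.74]
```

Request:
{"method": "move_arm", "body": {"commands": [{"delta_pos": [-47,-20,-1.6],"rotation": [0,0,-4.74],"hand": 1},{"delta_pos": [-45,-23.6,-1.6],"rotation": [0,0,-4.74],"hand": 1},{"delta_pos": [-43,-27,-1.6],"rotation": [0,0,-4.74],"hand": 1},{"delta_pos": [-40.6,-30.7,-1.6],"rotation": [0,0,-4.74],"hand": 1},{"delta_pos": [-38,-34,-1.6],"rotation": [0,0,-4.74],"hand": 1}]}}

```text
time: 1.68
tcp_pos: [0.4007, 0.348, 0.2137]
eef_rot: [0.0, -0.011, 1.0, 0.0]
force: [0.1, 1.1, 0.5]
gripper_width: 0.094
```

Request:
{"method": "move_arm", "body": {"commands": [{"delta_pos": [-35,-37,-1.6],"rotation": [0,0,-4.74],"hand": 1},{"delta_pos": [-31.8,-39.7,-1.6],"rotation": [0,0,-4.74],"hand": 1},{"delta_pos": [-28.4,-42.2,-1.6],"rotation": [0,0,-4.74],"hand": 1},{"delta_pos": [-24.8,-44.4,-1.6],"rotation": [0,0,-4.74],"hand": 1},{"delta_pos": [0,0,0],"rotation": [0,0,0],"hand": 1}]}}

```text
time: 2.3
tcp_pos: [0.5445, 0.2014, 0.2199]
eef_rot: [0.0, -0.172, 0.985, -0.0]
force: [0.3, 0.2, -0.1]
gripper_width: 0.094
```

Run:
```python
from h import *
p,R,s=pose(); print(p,R.as_matrix(),s["q"])
d=optics.snapshot("wrist"); cv2.imwrite("pics/c.png",d["image"]); w=wcloud(d,p,R)
rect(w,[.45,.1,.042],[.65,.29,.056])
for q in optics.pinpoint("wrist","block_center")[:2]: r,c=map(int,q["position"]); print(q,w[r,c])
```

```text
[0.5445 0.2014 0.2199] [[-0.9411 -0.338   0.0009]
 [-0.338   0.9411 -0.0004]
 [-0.0007 -0.0007 -1.    ]] [ 0.2056  0.2068  1.511  -0.0006  1.4229 -1.71  ]
n 1308 zmed 0.04937587236524282
((542.400634765625, 202.45587158203125), (52.36344909667969, 39.07649230957031), 20.688304901123047)
{'position': [178.1, 322.6], 'score': 0.75} [0.5353 0.1992 0.0499]
```

View pics/c.png

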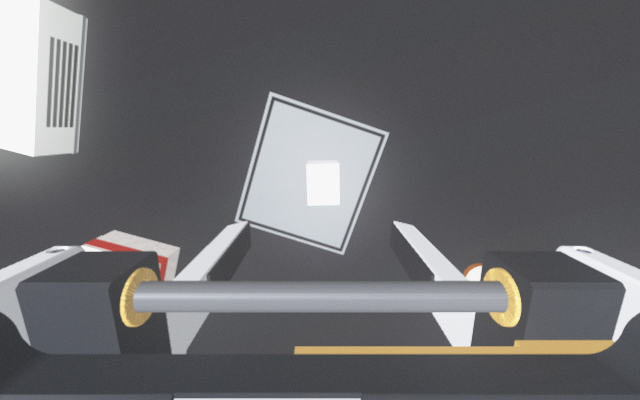

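The block's top sits at (322,184) in the wrist view, which puts its centre at (0.542, 0.2025) with a yaw of about 20.7°. My plan is two quarter turns about its y axis, each with the tool swinging from -45° to +45°, and then an upright grasp for the placement.

```bash
cat >> h.py <<'E'
def tcp(c,R,back=0): return np.array(c)+R.apply([0,0,.019-back])
E
python3 - <<'E'
from h import *
R=tool(110.7,-45); c=[.5424,.2025,.027]
plan([(tcp(c,R,.09),R,1)])
E
```

```text
->  [0.4954 0.1848 0.0772] 5 rows; hand 1
   [10.1, -0.4, 28.5] [-0.05, -9.01, -0.15]
   [14.4, -0.4, 26.6] [-0.05, -9.01, -0.15]
   [18.4, -0.4, 24.0] [-0.05, -9.01, -0.15]
   [21.9, -0.4, 20.8] [-0.05, -9.01, -0.15]
   [24.9, -0.3, 17.1] [-0.05, -9.01, -0.15]
```

Request:
{"method": "move_arm", "body": {"commands": [{"delta_pos": [10,-0.4,28.5],"rotation": [0,-9,-0.15],"hand": 1},{"delta_pos": [14.4,-0.4,26.6],"rotation": [0,-9,-0.15],"hand": 1},{"delta_pos": [18.4,-0.4,24],"rotation": [0,-9,-0.15],"hand": 1},{"delta_pos": [22,-0.4,20.8],"rotation": [0,-9,-0.15],"hand": 1},{"delta_pos": [25,-0.3,17],"rotation": [0,-9,-0.15],"hand": 1}]}}

```text
time: 3.02
tcp_pos: [0.493, 0.2012, 0.0952]
eef_rot: [0.33, -0.176, 0.924, 0.073]
force: [1.7, -0.1, -0.3]
gripper_width: 0.0939
```

Request:
{"method": "move_arm", "body": {"commands": [{"delta_pos": [0,0,0],"rotation": [0,0,0],"hand": 1},{"delta_pos": [0,0,0],"rotation": [0,0,0],"hand": 1}]}}

```text
time: 3.28
tcp_pos: [0.5027, 0.2014, 0.1029]
eef_rot: [0.335, -0.176, 0.923, 0.072]
force: [0.1, -0.1, -0.3]
gripper_width: 0.094
```

Run:
```python
from h import *
p,Rn,s=pose(); print(p,s["q"])
R=tool(110.7,-45); c=np.array([.5424,.2025,.027])
st=plan([(tcp(c,R),R,1,25)])
R2=tool(110.7,45)
up=c+[0,0,.035]
st=plan([(tcp(up,R),R,-1,20),(tcp(up,R2),R2,-1)],st)
```

```text
[0.5027 0.2014 0.1029] [ 0.0959 -0.0818  2.2868  0.6551  0.323  -2.4138]
->  [0.555  0.2072 0.0136] 5 rows; hand 1
   [3.7, -3.1, 20.2] [0.29, -0.98, 0.07]
   [4.1, -3.0, 20.1] [0.29, -0.98, 0.07]
   [4.4, -2.9, 20.1] [0.29, -0.98, 0.07]
   [4.8, -2.8, 20.0] [0.29, -0.98, 0.07]
   [5.1, -2.7, 19.9] [0.29, -0.98, 0.07]
->  [0.555  0.2072 0.0486] 2 rows; hand -1
   [-12.4, -0.0, -12.4] [0.0, 0.0, 0.0]
   [-12.4, -0.0, -12.4] [0.0, 0.0, 0.0]
->  [0.5298 0.1978 0.0486] 10 rows; hand -1
   [1.9, -0.0, -1.9] [-0.0, 9.0, 0.0]
   [2.2, -0.0, -1.6] [-0.0, 9.0, 0.0]
   [2.4, -0.0, -1.2] [-0.0, 9.0, 0.0]
   [2.6, -0.0, -0.8] [-0.0, 9.0, 0.0]
   [2.7, -0.0, -0.4] [-0.0, 9.0, 0.0]
   [2.7, -0.0, 0.0] [-0.0, 9.0, 0.0]
   [2.7, -0.0, 0.4] [-0.0, 9.0, 0.0]
   [2.6, -0.0, 0.8] [-0.0, 9.0, 0.0]
   [2.4, -0.0, 1.2] [-0.0, 9.0, 0.0]
   [2.2, -0.0, 1.6] [-0.0, 9.0, 0.0]
```

Run:
```python
from h import *
R=tool(110.7,-30); c=np.array([.5424,.2025,.027])
st=plan([(tcp(c,R,.07),R,1,25),(tcp(c,R),R,1,25)])
```

```text
->  [0.5185 0.1935 0.0712] 2 rows; hand 1
   [5.7, -6.8, 15.9] [0.71, 5.05, 0.28]
   [4.2, -6.7, 16.4] [0.71, 5.05, 0.28]
->  [0.5513 0.2059 0.0105] 3 rows; hand 1
   [-0.0, -0.0, 23.3] [0.0, 0.0, 0.0]
   [-0.0, -0.0, 23.3] [0.0, 0.0, 0.0]
   [-0.0, -0.0, 23.3] [0.0, 0.0, 0.0]
```

Request:
{"method": "move_arm", "body": {"commands": [{"delta_pos": [5.7,-6.8,16],"rotation": [0.7,5,0.3],"hand": 1},{"delta_pos": [4.2,-6.7,16.4],"rotation": [0.7,5,0.3],"hand": 1},{"delta_pos": [0,0,0],"rotation": [0,0,0],"hand": 1}]}}

```text
time: 3.65
tcp_pos: [0.5211, 0.1936, 0.0717]
eef_rot: [0.257, -0.173, 0.95, 0.047]
force: [-0.6, 0.3, -0.8]
gripper_width: 0.094
```

Run:
```python
from h import *
p,Rn,s=pose(); print(p,s["q"])
R=tool(110.7,-30); c=np.array([.5424,.2025,.027])
st=plan([(tcp(c,R),R,1,25)])
```

```text
[0.5211 0.1936 0.0717] [ 0.127   0.0555  2.1442  0.2765  0.4405 -2.0251]
->  [0.5513 0.2059 0.0105] 3 rows; hand 1
   [0.9, 0.3, 23.1] [-0.01, 0.08, -0.0]
   [0.9, 0.3, 23.1] [-0.01, 0.08, -0.0]
   [0.8, 0.3, 23.1] [-0.01, 0.08, -0.0]
```

Request:
{"method": "move_arm", "body": {"commands": [{"delta_pos": [0.9,0.3,23],"rotation": [0,0,0],"hand": 1},{"delta_pos": [0.9,0.3,23],"rotation": [0,0,0],"hand": 1},{"delta_pos": [0.8,0.3,23],"rotation": [0,0,0],"hand": 1},{"delta_pos": [0,0,0],"rotation": [0,0,0],"hand": 0},{"delta_pos": [0,0,0],"rotation": [0,0,0],"hand": -1}], "newtons": 30}}

```text
time: 4.28
tcp_pos: [0.5466, 0.2051, 0.0087]
eef_rot: [0.254, -0.173, 0.95, 0.047]
force: [0.8, 0.2, -0.2]
gripper_width: 0.0773
```

Request:
{"method": "move_arm", "body": {"commands": [{"delta_pos": [0,0,0],"rotation": [0,0,0],"hand": -1},{"delta_pos": [0,0,0],"rotation": [0,0,0],"hand": -1},{"delta_pos": [0,0,0],"rotation": [0,0,0],"hand": -1}]}}

```text
time: 4.65
tcp_pos: [0.5467, 0.205, 0.0083]
eef_rot: [0.254, -0.173, 0.95, 0.047]
force: [-0.2, 0.1, -1.8]
gripper_width: 0.0475
```

Run:
```python
from h import *
p,R,s=pose(); print(p,s["gripper_width"])
c=p-R.apply([0,0,.019]); print(c)
up=c+[0,0,.04]
R2=tool(110.7,60)
st=plan([(tcp(up,R),R,-1,20),(tcp(up,R2),R2,-1)])
```

```text
[0.5467 0.205  0.0083] 0.047524344756313265
[0.5378 0.2016 0.0248]
->  [0.5467 0.205  0.0483] 2 rows; hand -1
   [-10.0, 0.0, -17.3] [0.0, 0.0, 0.0]
   [-10.0, 0.0, -17.3] [0.0, 0.0, 0.0]
->  [0.5225 0.1958 0.0553] 9 rows; hand -1
   [2.1, -0.0, -2.1] [0.01, 10.0, -0.01]
   [2.4, -0.0, -1.7] [0.01, 10.0, -0.01]
   [2.7, -0.0, -1.3] [0.01, 10.0, -0.01]
   [2.9, -0.0, -0.8] [0.01, 10.0, -0.01]
   [3.0, -0.0, -0.3] [0.01, 10.0, -0.01]
   [3.0, -0.0, 0.3] [0.01, 10.0, -0.01]
   [2.9, -0.0, 0.8] [0.01, 10.0, -0.01]
   [2.7, -0.0, 1.3] [0.01, 10.0, -0.01]
   [2.4, -0.0, 1.7] [0.01, 10.0, -0.01]
```

Request:
{"method": "move_arm", "body": {"commands": [{"delta_pos": [0,0,0],"rotation": [0,0,0],"hand": -1},{"delta_pos": [0,0,0],"rotation": [0,0,0],"hand": -1},{"delta_pos": [-5,0,-8.7],"rotation": [0,0,0],"hand": -1},{"delta_pos": [-8,0,-13.9],"rotation": [0,0,0],"hand": -1},{"delta_pos": [-8,0,-13.9],"rotation": [0,0,0],"hand": -1}]}}

```text
time: 5.28
tcp_pos: [0.5459, 0.2048, 0.0501]
eef_rot: [0.253, -0.173, 0.951, 0.047]
force: [0.5, -0.4, -2.3]
gripper_width: 0.0396
```

Request:
{"method": "move_arm", "body": {"commands": [{"delta_pos": [2,0,-2],"rotation": [0,9,0],"hand": -1},{"delta_pos": [2.2,0,-1.7],"rotation": [0,9,0],"hand": -1},{"delta_pos": [2.4,0,-1.3],"rotation": [0,9,0],"hand": -1},{"delta_pos": [2.6,0,-0.8],"rotation": [0,9,0],"hand": -1},{"delta_pos": [2.7,0,-0.3],"rotation": [0,9,0],"hand": -1}]}}

```text
time: 5.9
tcp_pos: [0.535, 0.2001, 0.0547]
eef_rot: [-0.13, -0.177, 0.975, -0.023]
force: [-0.2, 0.3, -2.9]
gripper_width: 0.0397
```

Request:
{"method": "move_arm", "body": {"commands": [{"delta_pos": [2.7,0,0.3],"rotation": [0,9,0],"hand": -1},{"delta_pos": [2.6,0,0.8],"rotation": [0,9,0],"hand": -1},{"delta_pos": [2.4,0,1.3],"rotation": [0,9,0],"hand": -1},{"delta_pos": [2.2,0,1.7],"rotation": [0,9,0],"hand": -1},{"delta_pos": [2,0,2],"rotation": [0,9,0],"hand": -1}]}}

```text
time: 6.52
tcp_pos: [0.5223, 0.1954, 0.055]
eef_rot: [-0.493, -0.155, 0.851, -0.09]
force: [0.3, -0.3, -2.8]
gripper_width: 0.0399
```

Request:
{"method": "move_arm", "body": {"commands": [{"delta_pos": [0,0,0],"rotation": [0,0,0],"hand": -1},{"delta_pos": [0,0,0],"rotation": [0,0,0],"hand": -1}]}}

```text
time: 6.78
tcp_pos: [0.5217, 0.1954, 0.0554]
eef_rot: [-0.491, -0.155, 0.852, -0.089]
force: [-0.1, -0.0, -1.5]
gripper_width: 0.0401
```

Run:
```python
from h import *
p,R,s=pose(); print(p,s["gripper_width"],s["q"],s["force"])
c=p-R.apply([0,0,.019]); print(c,(tool(110.7,0).inv()*R).as_rotvec(degrees=True))
im=optics.snapshot("side")["image"][120:240,200:400]
im2=optics.snapshot("wrist")["image"]
cv2.imwrite("pics/d.png",np.hstack([cv2.resize(im,(400,240)),cv2.resize(im2,(384,240))]))
```

```text
[0.5217 0.1954 0.0554] 0.04012518618157221 [ 0.2573  1.1167  0.7943 -0.115   2.2704 -1.6973] [-0.1258 -0.0453 -1.4797]
[0.5371 0.2012 0.0649] [-0.1062 59.8926  0.0589]
```

View pics/d.png

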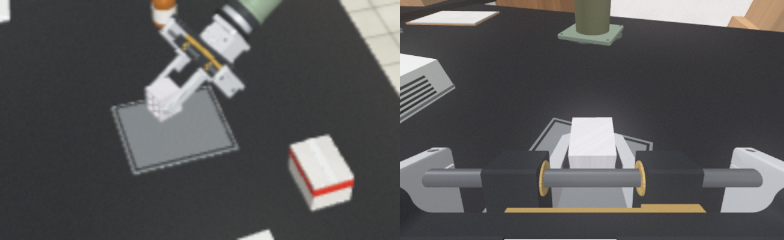

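The quarter turn worked: the left half shows the block held tilted above the mat at about (165,97). Now I'll lower it.

Request:
{"method": "move_arm", "body": {"commands": [{"delta_pos": [-8.66,0,5],"rotation": [0,0,0],"hand": -1},{"delta_pos": [-8.66,0,5],"rotation": [0,0,0],"hand": -1},{"delta_pos": [-4.3,0,2.5],"rotation": [0,0,0],"hand": -1},{"delta_pos": [-1.7,0,1],"rotation": [0,0,0],"hand": -1},{"delta_pos": [0,0,0],"rotation": [0,0,0],"hand": -1}]}}

```text
time: 7.5
tcp_pos: [0.5212, 0.1954, 0.0278]
eef_rot: [-0.493, -0.155, 0.852, -0.089]
force: [-0.9, -1.2, -2.1]
gripper_width: 0.0398
```

Request:
{"method": "move_arm", "body": {"commands": [{"delta_pos": [-0.87,0,0.5],"rotation": [0,0,0],"hand": -1},{"delta_pos": [-0.87,0,0.5],"rotation": [0,0,0],"hand": -1},{"delta_pos": [0,0,0],"rotation": [0,0,0],"hand": -1}]}}

```text
time: 7.88
tcp_pos: [0.5214, 0.1954, 0.0261]
eef_rot: [-0.492, -0.155, 0.852, -0.089]
force: [-0.1, 0.1, -2.2]
gripper_width: 0.0398
```

Request:
{"method": "move_arm", "body": {"commands": [{"delta_pos": [-0.87,0,0.5],"rotation": [0,0,0],"hand": -1},{"delta_pos": [-0.87,0,0.5],"rotation": [0,0,0],"hand": -1},{"delta_pos": [0,0,0],"rotation": [0,0,0],"hand": -1}]}}

```text
time: 8.25
tcp_pos: [0.5214, 0.1955, 0.0243]
eef_rot: [-0.492, -0.155, 0.852, -0.089]
force: [0.0, 0.9, -1.4]
gripper_width: 0.0398
```

Request:
{"method": "move_arm", "body": {"commands": [{"delta_pos": [-0.87,0,0.5],"rotation": [0,0,0],"hand": -1},{"delta_pos": [0,0,0],"rotation": [0,0,0],"hand": -1}]}}

```text
time: 8.5
tcp_pos: [0.5214, 0.1955, 0.0243]
eef_rot: [-0.493, -0.155, 0.852, -0.089]
force: [0.3, 1.1, 4.4]
gripper_width: 0.0397
```

Request:
{"method": "move_arm", "body": {"commands": [{"delta_pos": [-0.87,0,0.5],"rotation": [0,0,0],"hand": -1},{"delta_pos": [0,0,0],"rotation": [0,0,0],"hand": -1}]}}

```text
time: 8.75
tcp_pos: [0.5214, 0.1955, 0.0243]
eef_rot: [-0.493, -0.155, 0.851, -0.089]
force: [-0.3, -0.0, 7.2]
gripper_width: 0.0399
```

Request:
{"method": "move_arm", "body": {"commands": [{"delta_pos": [0,0,0],"rotation": [0,0,0],"hand": 1},{"delta_pos": [0,0,0],"rotation": [0,0,0],"hand": 1},{"delta_pos": [0,0,0],"rotation": [0,0,0],"hand": 1},{"delta_pos": [0,0,-5],"rotation": [0,0,0],"hand": 1},{"delta_pos": [0,0,-25],"rotation": [0,0,0],"hand": 1}]}}

```text
time: 9.38
tcp_pos: [0.5448, 0.2044, 0.0366]
eef_rot: [-0.494, -0.155, 0.851, -0.089]
force: [-0.5, 0.9, -0.6]
gripper_width: 0.0862
```

Request:
{"method": "move_arm", "body": {"commands": [{"delta_pos": [0,0,-40],"rotation": [0,0,0],"hand": 1},{"delta_pos": [0,0,-20],"rotation": [0,0,0],"hand": 1},{"delta_pos": [0,0,0],"rotation": [0,0,0],"hand": 1}]}}

```text
time: 9.75
tcp_pos: [0.5955, 0.2231, 0.0671]
eef_rot: [-0.491, -0.155, 0.853, -0.089]
force: [-0.4, 0.5, -0.4]
gripper_width: 0.0938
```

Run:
```python
from h import *
p,R,s=pose(); print(p,s["q"],s["gripper_width"])
R0=tool(110.7,-15); R=tool(110.7,-30); c=np.array([.5382,.2016,.029])
plan([(tcp(c,R0,.15),R0,1),(tcp(c,R,.08),R,1)])
```

```text
[0.5955 0.2231 0.0671] [ 0.2659  1.3326  0.3541 -0.1331  2.4932 -1.7255] 0.09383215149493666
->  [0.5065 0.1896 0.1555] 8 rows; hand 1
   [15.5, 0.0, 4.7] [0.02, -9.36, -0.01]
   [16.1, 0.0, 2.1] [0.02, -9.36, -0.01]
   [16.2, 0.0, -0.5] [0.02, -9.36, -0.01]
   [15.9, 0.0, -3.1] [0.02, -9.36, -0.01]
   [15.2, 0.0, -5.7] [0.02, -9.36, -0.01]
   [14.1, 0.0, -8.1] [0.02, -9.36, -0.01]
   [12.6, 0.0, -10.3] [0.02, -9.36, -0.01]
   [10.7, 0.0, -12.2] [0.02, -9.36, -0.01]
->  [0.5097 0.1908 0.0818] 2 rows; hand 1
   [7.9, -0.0, 36.0] [0.0, -7.5, -0.0]
   [12.5, -0.0, 34.7] [0.0, -7.5, -0.0]
```

Request:
{"method": "move_arm", "body": {"commands": [{"delta_pos": [15.5,0,4.7],"rotation": [0,-9.36,0],"hand": 1},{"delta_pos": [16,0,2],"rotation": [0,-9.36,0],"hand": 1},{"delta_pos": [16,0,-0.5],"rotation": [0,-9.36,0],"hand": 1},{"delta_pos": [16,0,-3],"rotation": [0,-9.36,0],"hand": 1},{"delta_pos": [15,0,-5.7],"rotation": [0,-9.36,0],"hand": 1}]}}

```text
time: 10.38
tcp_pos: [0.5383, 0.2017, 0.1227]
eef_rot: [-0.112, -0.178, 0.978, -0.019]
force: [0.8, 0.7, 1.7]
gripper_width: 0.0938
```

Request:
{"method": "move_arm", "body": {"commands": [{"delta_pos": [14,0,-8],"rotation": [0,-9.36,0],"hand": 1},{"delta_pos": [12.6,0,-10],"rotation": [0,-9.36,0],"hand": 1},{"delta_pos": [10.7,0,-12],"rotation": [0,-9.36,0],"hand": 1},{"delta_pos": [0,0,0],"rotation": [0,0,0],"hand": 1},{"delta_pos": [0,0,0],"rotation": [0,0,0],"hand": 1}]}}

```text
time: 11.0
tcp_pos: [0.5069, 0.1896, 0.1554]
eef_rot: [0.126, -0.177, 0.976, 0.024]
force: [0.9, 0.4, 0.2]
gripper_width: 0.0937
```

Run:
```python
from h import *
p,Rn,s=pose(); print(p,s["q"])
d=optics.snapshot("wrist"); w=wcloud(d,p,Rn)
q,r=rect(w,[.48,.14,.048],[.60,.26,.062])
R=tool(110.7,-30); c=np.array([.5382,.2016,.029])
st=plan([(tcp(c,R,.08),R,1)])
```

```text
[0.5069 0.1896 0.1554] [ 0.1655  0.009   1.8935  0.0606  0.9872 -1.7914]
n 1571 zmed 0.05526063301285697
((538.4563598632812, 201.114990234375), (46.701297760009766, 39.99282455444336), 20.934539794921875)
->  [0.5097 0.1908 0.0818] 2 rows; hand 1
   [8.6, 0.1, 36.0] [0.02, -7.6, -0.07]
   [13.3, 0.2, 34.6] [0.02, -7.6, -0.07]
```

Request:
{"method": "move_arm", "body": {"commands": [{"delta_pos": [8.6,0,36],"rotation": [0,-7.6,0],"hand": 1},{"delta_pos": [13.3,0,34.6],"rotation": [0,-7.6,0],"hand": 1},{"delta_pos": [0,0,0],"rotation": [0,0,0],"hand": 1},{"delta_pos": [0,0,0],"rotation": [0,0,0],"hand": 1}]}}

```text
time: 11.55
tcp_pos: [0.5123, 0.1909, 0.0838]
eef_rot: [0.256, -0.173, 0.95, 0.047]
force: [0.5, -0.5, 0.7]
gripper_width: 0.0939
```

Run:
```python
from h import *
p,Rn,s=pose(); print(p,s["q"])
R=tool(110.8,-30); c=np.array([.5385,.2013,.029])
st=plan([(tcp(c,R),R,1,25)])
```

```text
[0.5123 0.1909 0.0838] [ 0.1228  0.0096  2.1568  0.2618  0.4759 -2.0101]
->  [0.5474 0.2047 0.0125] 4 rows; hand 1
   [0.8, 0.1, 20.1] [-0.01, 0.03, -0.05]
   [0.8, 0.1, 20.1] [-0.01, 0.03, -0.05]
   [0.8, 0.1, 20.1] [-0.01, 0.03, -0.05]
   [0.8, 0.1, 20.1] [-0.01, 0.03, -0.05]
```

Request:
{"method": "move_arm", "body": {"commands": [{"delta_pos": [0.4,0.1,20],"rotation": [0,0,0],"hand": 1},{"delta_pos": [0.4,0.1,20],"rotation": [0,0,0],"hand": 1},{"delta_pos": [0.4,0.1,20],"rotation": [0,0,0],"hand": 1},{"delta_pos": [0.4,0.1,20],"rotation": [0,0,0],"hand": 1},{"delta_pos": [0,0,0],"rotation": [0,0,0],"hand": 0.2}]}}

```text
time: 12.18
tcp_pos: [0.5495, 0.2056, 0.0137]
eef_rot: [0.256, -0.173, 0.95, 0.047]
force: [0.2, -0.4, -1.1]
gripper_width: 0.0875
```

Request:
{"method": "move_arm", "body": {"commands": [{"delta_pos": [0,0,0],"rotation": [0,0,0],"hand": -1},{"delta_pos": [0,0,0],"rotation": [0,0,0],"hand": -1},{"delta_pos": [0,0,0],"rotation": [0,0,0],"hand": -1},{"delta_pos": [0,0,0],"rotation": [0,0,0],"hand": -1},{"delta_pos": [0,0,0],"rotation": [0,0,0],"hand": -1}]}}

```text
time: 12.8
tcp_pos: [0.5438, 0.2043, 0.011]
eef_rot: [0.254, -0.173, 0.951, 0.047]
force: [-1.6, -1.7, 2.2]
gripper_width: 0.0403
```

Request:
{"method": "move_arm", "body": {"commands": [{"delta_pos": [0,0,0],"rotation": [0,0,0],"hand": -1},{"delta_pos": [0,0,0],"rotation": [0,0,0],"hand": -1}]}}

```text
time: 13.05
tcp_pos: [0.5438, 0.2043, 0.011]
eef_rot: [0.254, -0.173, 0.951, 0.047]
force: [-3.6, -0.7, 5.2]
gripper_width: 0.0399
```

Request:
{"method": "move_arm", "body": {"commands": [{"delta_pos": [-5,0,-8.7],"rotation": [0,0,0],"hand": -1},{"delta_pos": [-8,0,-13.9],"rotation": [0,0,0],"hand": -1},{"delta_pos": [-8,0,-13.9],"rotation": [0,0,0],"hand": -1}]}}

```text
time: 13.42
tcp_pos: [0.5431, 0.2041, 0.0529]
eef_rot: [0.253, -0.173, 0.951, 0.047]
force: [-0.4, 0.6, -1.9]
gripper_width: 0.0401
```

Request:
{"method": "move_arm", "body": {"commands": [{"delta_pos": [2,0,-2],"rotation": [0,9,0],"hand": -1},{"delta_pos": [2.2,0,-1.7],"rotation": [0,9,0],"hand": -1},{"delta_pos": [2.4,0,-1.3],"rotation": [0,9,0],"hand": -1},{"delta_pos": [2.6,0,-0.8],"rotation": [0,9,0],"hand": -1},{"delta_pos": [2.7,0,-0.3],"rotation": [0,9,0],"hand": -1}]}}

```text
time: 14.05
tcp_pos: [0.5322, 0.1995, 0.0575]
eef_rot: [-0.13, -0.177, 0.975, -0.023]
force: [-0.5, -0.3, -1.9]
gripper_width: 0.0397
```

Request:
{"method": "move_arm", "body": {"commands": [{"delta_pos": [2.7,0,0.3],"rotation": [0,9,0],"hand": -1},{"delta_pos": [2.6,0,0.8],"rotation": [0,9,0],"hand": -1},{"delta_pos": [2.4,0,1.3],"rotation": [0,9,0],"hand": -1},{"delta_pos": [2.2,0,1.7],"rotation": [0,9,0],"hand": -1},{"delta_pos": [2,0,2],"rotation": [0,9,0],"hand": -1}]}}

```text
time: 14.68
tcp_pos: [0.5196, 0.1948, 0.0578]
eef_rot: [-0.493, -0.155, 0.851, -0.09]
force: [0.1, 0.6, -2.4]
gripper_width: 0.04
```

Request:
{"method": "move_arm", "body": {"commands": [{"delta_pos": [0,0,0],"rotation": [0,0,0],"hand": -1},{"delta_pos": [0,0,0],"rotation": [0,0,0],"hand": -1}]}}

```text
time: 14.92
tcp_pos: [0.5189, 0.1948, 0.0582]
eef_rot: [-0.491, -0.155, 0.852, -0.089]
force: [0.4, 0.2, -1.6]
gripper_width: 0.0398
```

Run:
```python
from h import *
p,R,s=pose(); print(p,s["gripper_width"],s["force"])
print(p-R.apply([0,0,.019]),(tool(110.7,0).inv()*R).as_rotvec(degrees=True))
```

```text
[0.5189 0.1948 0.0582] 0.039810324130111714 [ 0.3872  0.172  -1.6336]
[0.5343 0.2005 0.0678] [-0.1028 59.9265  0.0548]
```

Request:
{"method": "move_arm", "body": {"commands": [{"delta_pos": [-10.4,0,6],"rotation": [0,0,0],"hand": -1},{"delta_pos": [-10.4,0,6],"rotation": [0,0,0],"hand": -1},{"delta_pos": [-5.2,0,3],"rotation": [0,0,0],"hand": -1},{"delta_pos": [-2.6,0,1.5],"rotation": [0,0,0],"hand": -1},{"delta_pos": [0,0,0],"rotation": [0,0,0],"hand": -1}]}}

```text
time: 15.55
tcp_pos: [0.5184, 0.1948, 0.0247]
eef_rot: [-0.493, -0.155, 0.852, -0.089]
force: [-0.5, 0.2, -1.3]
gripper_width: 0.04
```

Request:
{"method": "move_arm", "body": {"commands": [{"delta_pos": [-0.87,0,0.5],"rotation": [0,0,0],"hand": -1},{"delta_pos": [-0.87,0,0.5],"rotation": [0,0,0],"hand": -1},{"delta_pos": [0,0,0],"rotation": [0,0,0],"hand": -1}]}}

```text
time: 15.92
tcp_pos: [0.5186, 0.1948, 0.0229]
eef_rot: [-0.493, -0.155, 0.852, -0.089]
force: [0.3, -0.6, -2.3]
gripper_width: 0.0399
```

Request:
{"method": "move_arm", "body": {"commands": [{"delta_pos": [-0.87,0,0.5],"rotation": [0,0,0],"hand": -1},{"delta_pos": [-0.87,0,0.5],"rotation": [0,0,0],"hand": -1},{"delta_pos": [0,0,0],"rotation": [0,0,0],"hand": -1}]}}

```text
time: 16.3
tcp_pos: [0.5185, 0.1948, 0.0208]
eef_rot: [-0.493, -0.155, 0.852, -0.089]
force: [-0.1, 0.4, -2.3]
gripper_width: 0.0399
```

Request:
{"method": "move_arm", "body": {"commands": [{"delta_pos": [-0.87,0,0.5],"rotation": [0,0,0],"hand": -1},{"delta_pos": [0,0,0],"rotation": [0,0,0],"hand": -1}]}}

```text
time: 16.55
tcp_pos: [0.5186, 0.1948, 0.0201]
eef_rot: [-0.493, -0.155, 0.852, -0.089]
force: [0.6, 0.6, -0.9]
gripper_width: 0.0399
```

Request:
{"method": "move_arm", "body": {"commands": [{"delta_pos": [-0.87,0,0.5],"rotation": [0,0,0],"hand": -1},{"delta_pos": [0,0,0],"rotation": [0,0,0],"hand": -1}]}}

```text
time: 16.8
tcp_pos: [0.5187, 0.1948, 0.0201]
eef_rot: [-0.493, -0.155, 0.852, -0.089]
force: [-0.2, -0.3, 3.9]
gripper_width: 0.0399
```

Request:
{"method": "move_arm", "body": {"commands": [{"delta_pos": [0,0,0],"rotation": [0,0,0],"hand": 1},{"delta_pos": [0,0,0],"rotation": [0,0,0],"hand": 1},{"delta_pos": [0,0,0],"rotation": [0,0,0],"hand": 1},{"delta_pos": [0,0,-5],"rotation": [0,0,0],"hand": 1},{"delta_pos": [0,0,-25],"rotation": [0,0,0],"hand": 1}]}}

```text
time: 17.42
tcp_pos: [0.542, 0.2037, 0.0334]
eef_rot: [-0.494, -0.155, 0.851, -0.089]
force: [0.8, -0.3, 0.0]
gripper_width: 0.0865
```

Request:
{"method": "move_arm", "body": {"commands": [{"delta_pos": [0,0,-40],"rotation": [0,0,0],"hand": 1},{"delta_pos": [0,0,-20],"rotation": [0,0,0],"hand": 1},{"delta_pos": [0,0,0],"rotation": [0,0,0],"hand": 1}]}}

```text
time: 17.8
tcp_pos: [0.5928, 0.2226, 0.064]
eef_rot: [-0.491, -0.155, 0.853, -0.089]
force: [-0.9, -0.4, -0.7]
gripper_width: 0.0936
```

Run:
```python
from h import *
R0=tool(110.7,0); c=np.array([.5355,.2005,.026])
plan([(tcp(c,R0,.13),R0,1)])
```

```text
->  [0.5355 0.2005 0.137 ] 6 rows; hand 1
   [15.7, -0.1, 2.7] [0.02, -9.98, -0.01]
   [15.9, -0.1, -0.0] [0.02, -9.98, -0.01]
   [15.7, -0.1, -2.8] [0.02, -9.98, -0.01]
   [14.9, -0.1, -5.4] [0.02, -9.98, -0.01]
   [13.8, -0.1, -7.9] [0.02, -9.98, -0.01]
   [12.2, -0.1, -10.2] [0.02, -9.98, -0.01]
```

Request:
{"method": "move_arm", "body": {"commands": [{"delta_pos": [15.7,0,2.7],"rotation": [0,-10,0],"hand": 1},{"delta_pos": [15.9,0,0],"rotation": [0,-10,0],"hand": 1},{"delta_pos": [15.7,0,-2.8],"rotation": [0,-10,0],"hand": 1},{"delta_pos": [15,0,-5.4],"rotation": [0,-10,0],"hand": 1},{"delta_pos": [13.8,0,-8],"rotation": [0,-10,0],"hand": 1}]}}

```text
time: 18.42
tcp_pos: [0.5429, 0.2038, 0.1256]
eef_rot: [-0.084, -0.178, 0.98, -0.014]
force: [0.0, -1.1, 1.1]
gripper_width: 0.0939
```

Request:
{"method": "move_arm", "body": {"commands": [{"delta_pos": [12,0,-10],"rotation": [0,-9.8,0],"hand": 1},{"delta_pos": [0,0,0],"rotation": [0,0,0],"hand": 1},{"delta_pos": [0,0,0],"rotation": [0,0,0],"hand": 1}]}}

```text
time: 18.8
tcp_pos: [0.5344, 0.2005, 0.1371]
eef_rot: [-0.003, -0.179, 0.984, 0.0]
force: [0.7, -0.3, 0.3]
gripper_width: 0.0941
```

Run:
```python
from h import *
p,Rn,s=pose(); print(p,Rn.as_matrix()[:,2])
d=optics.snapshot("wrist"); cv2.imwrite("pics/e.png",d["image"]); w=wcloud(d,p,Rn)
q,r=rect(w,[.48,.14,.042],[.60,.26,.056])
R=tool(110.7,0); c=np.array([r[0][0]/1000,r[0][1]/1000,.041])
plan([(tcp(c,R),R,1,30)])
```

```text
[0.5344 0.2005 0.1371] [-0.006  -0.0004 -1.    ]
n 1640 zmed 0.04934557250498183
((535.76416015625, 200.361572265625), (52.01337432861328, 39.87184143066406), 21.42169952392578)
->  [0.5358 0.2004 0.022 ] 4 rows; hand 1
   [-0.2, -0.2, 28.8] [0.02, -0.08, -0.03]
   [-0.1, -0.1, 28.8] [0.02, -0.08, -0.03]
   [-0.1, -0.1, 28.8] [0.02, -0.08, -0.03]
   [-0.1, -0.1, 28.8] [0.02, -0.08, -0.03]
```

View pics/e.png

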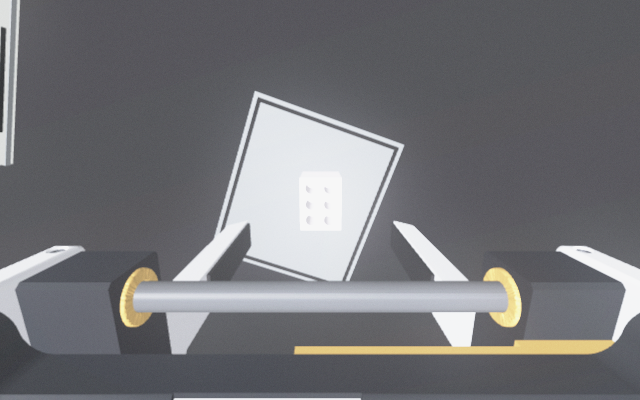

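The six wells now face up, with the block's top at (320,203) and its centre at (0.5358, 0.2004). I'll take an upright grasp 8 mm below the top.

Request:
{"method": "move_arm", "body": {"commands": [{"delta_pos": [-0.3,0,30],"rotation": [0,-0.2,0],"hand": 1},{"delta_pos": [-0.3,-0.2,35],"rotation": [0,-0.15,0],"hand": 1},{"delta_pos": [-0.2,0,30],"rotation": [0,0,0],"hand": 1},{"delta_pos": [0,0,20],"rotation": [0,0,0],"hand": 1},{"delta_pos": [0,0,0],"rotation": [0,0,0],"hand": 0}]}}

```text
time: 19.48
tcp_pos: [0.5347, 0.2007, 0.0191]
eef_rot: [-0.003, -0.179, 0.984, 0.001]
force: [-0.7, -0.3, -0.7]
gripper_width: 0.0873
```

Request:
{"method": "move_arm", "body": {"commands": [{"delta_pos": [0,0,0],"rotation": [0,0,0],"hand": -1},{"delta_pos": [0,0,0],"rotation": [0,0,0],"hand": -1},{"delta_pos": [0,0,0],"rotation": [0,0,0],"hand": -1},{"delta_pos": [0,0,0],"rotation": [0,0,0],"hand": -1},{"delta_pos": [0,0,0],"rotation": [0,0,0],"hand": -1}]}}

```text
time: 20.1
tcp_pos: [0.5352, 0.2009, 0.0223]
eef_rot: [0.0, -0.179, 0.984, 0.001]
force: [-0.9, 0.8, 1.4]
gripper_width: 0.0395
```

Request:
{"method": "move_arm", "body": {"commands": [{"delta_pos": [0,0,0],"rotation": [0,0,0],"hand": -1},{"delta_pos": [0,0,0],"rotation": [0,0,0],"hand": -1}]}}

```text
time: 20.35
tcp_pos: [0.5352, 0.2009, 0.0223]
eef_rot: [0.0, -0.179, 0.984, 0.001]
force: [-1.2, 0.2, 3.4]
gripper_width: 0.0399
```

Run:
```python
from h import *
p,R,s=pose(); print(p,R.as_matrix(),s["gripper_width"],s["force"])
plan([(p+[0,0,.1],R,-1,40),([.54,-.06,.2],tool(110.7),-1,55)])
```

```text
[0.5352 0.2009 0.0223] [[-0.936  -0.352  -0.0002]
 [-0.352   0.936   0.0019]
 [-0.0005  0.0019 -1.    ]] 0.03987490968709144 [-1.214   0.2126  3.3587]
->  [0.5352 0.2009 0.1223] 3 rows; hand -1
   [-0.0, 0.1, -33.3] [0.0, 0.0, 0.0]
   [-0.0, 0.1, -33.3] [0.0, 0.0, 0.0]
   [-0.0, 0.1, -33.3] [0.0, 0.0, 0.0]
->  [ 0.54 -0.06  0.2 ] 5 rows; hand -1
   [17.5, -49.1, -15.7] [0.02, 0.01, -0.02]
   [17.5, -49.1, -15.6] [0.02, 0.01, -0.02]
   [17.5, -49.1, -15.6] [0.02, 0.01, -0.02]
   [17.5, -49.1, -15.6] [0.02, 0.01, -0.02]
   [17.5, -49.1, -15.6] [0.02, 0.01, -0.02]
```

Request:
{"method": "move_arm", "body": {"commands": [{"delta_pos": [0,0,-15],"rotation": [0,0,0],"hand": -1},{"delta_pos": [0,0,-40],"rotation": [0,0,0],"hand": -1},{"delta_pos": [0,0,-45],"rotation": [0,0,0],"hand": -1}]}}

```text
time: 20.72
tcp_pos: [0.534, 0.2002, 0.1222]
eef_rot: [-0.001, -0.179, 0.984, 0.001]
force: [0.6, -0.2, -1.1]
gripper_width: 0.0394
```

Request:
{"method": "move_arm", "body": {"commands": [{"delta_pos": [17.5,-49,-15.6],"rotation": [0,0,0],"hand": -1},{"delta_pos": [17.5,-49,-15.6],"rotation": [0,0,0],"hand": -1},{"delta_pos": [17.5,-49,-15.6],"rotation": [0,0,0],"hand": -1},{"delta_pos": [17.5,-49,-15.6],"rotation": [0,0,0],"hand": -1},{"delta_pos": [17.5,-49,-15.6],"rotation": [0,0,0],"hand": -1}]}}

```text
time: 21.35
tcp_pos: [0.5391, -0.0613, 0.2003]
eef_rot: [0.0, -0.179, 0.984, 0.001]
force: [0.6, -0.5, -1.6]
gripper_width: 0.04
```

Request:
{"method": "move_arm", "body": {"commands": [{"delta_pos": [0,0,0],"rotation": [0,0,0],"hand": -1},{"delta_pos": [0,0,0],"rotation": [0,0,0],"hand": -1},{"delta_pos": [0,0,0],"rotation": [0,0,0],"hand": -1}]}}

```text
time: 21.72
tcp_pos: [0.5389, -0.0583, 0.1987]
eef_rot: [-0.001, -0.18, 0.984, 0.001]
force: [-0.5, -0.6, -1.6]
gripper_width: 0.0398
```

Run:
```python
from h import *
p,Rn,s=pose(); print(p,s["gripper_width"],s["q"])
d=optics.snapshot("wrist"); cv2.imwrite("pics/f.png",d["image"]); w=wcloud(d,p,Rn)
np.savez("w1.npz",w=w,im=d["image"])
q,r=rect(w,[.4,-.4,.063],[.72,-.08,.073])
for n in ["pocket","toggle_tip"]:
    for o in optics.pinpoint("wrist",n)[:2]: a,b=map(int,o["position"]); print(n,o,w[a,b])
```

```text
[ 0.5389 -0.0583  0.1987] 0.03979537090622385 [-0.2686  0.1442  1.6287  0.0019  1.3714 -2.2011]
n 24644 zmed 0.06835140649154689
((543.9774169921875, -223.0477294921875), (170.53317260742188, 181.3365478515625), 4.515549659729004)
pocket {'position': [152.1, 209.6], 'score': 0.64} [ 0.5427 -0.1918  0.0548]
toggle_tip {'position': [70.8, 103.5], 'score': 0.86} [ 0.4958 -0.2816  0.1068]
```

View pics/f.png

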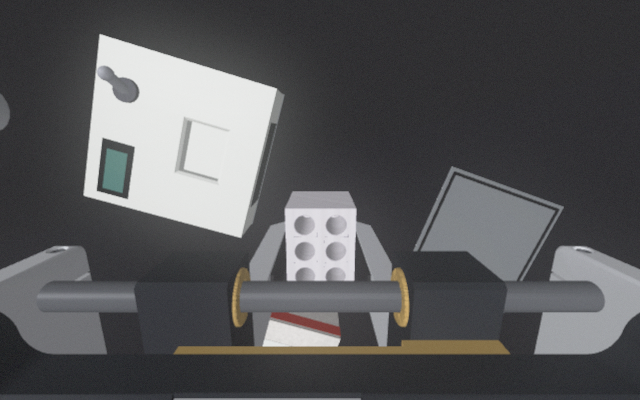

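The wrist view shows the wells-up block in the jaws at (320,240), the pocket at (205,150) and the toggle tip at (105,72). Next I'll refine the pocket from the hole in the deck points.

Run:
```python
from h import *
w=np.load("w1.npz")["w"]
p,Rn,s=pose()
yaw=4.5155
B=np.array([[np.cos(np.radians(yaw)),-np.sin(np.radians(yaw))],[np.sin(np.radians(yaw)),np.cos(np.radians(yaw))]])
pc=np.array([.5440,-.22305])+B@[0,.028]; print("pocket",pc)
f=w.reshape(-1,3); f=f[~np.isnan(f[:,0])]
b=(f[:,:2]-pc)@B*1000; z=f[:,2]*1000
# hole in image: pixels below deck in interior region -> rect of not-deck
m=(abs(b[:,0])<45)&(abs(b[:,1])<38)&(z<66.2)
for k in (0,1): print("below-deck bath axis",k,np.percentile(b[m,k],[0.5,2,98,99.5]))
dk=(abs(b[:,0])<45)&(abs(b[:,1])<38)&(z>66.8)
for k,h in((0,31),(1,25)):
    o=1-k; band=dk&(abs(b[:,o])<15)
    v=b[band,k]; print("deck edge",k,v[v<0].max(),v[v>0].min())
fl=(abs(b[:,0])<25)&(abs(b[:,1])<19)&(z<57)&(z>48); print("floor",fl.sum(),np.median(z[fl]))
print("edges:",[np.percentile(b[(z>66)&(z<70)&(abs(b[:,0])<84)&(b[:,1]>-116)&(b[:,1]<80),1],99.9),np.percentile(b[(z>66)&(z<70)&(b[:,1]>-110)&(b[:,1]<55)&(abs(b[:,0])<100),0],[.1,99.9])])
# toggle points
t=(z>90)&(z<110)&(b[:,0]>-80)&(b[:,0]<0)&(b[:,1]<-60)&(b[:,1]>-110); print("toggle",b[t].min(0),b[t].max(0),b[t].mean(0),z[t].max(), f[t].mean(0))
# held block top in tool frame
q=Rn.inv().apply(f-p)*1000; k=(abs(q[:,0])<40)&(abs(q[:,1])<30)&(q[:,2]<-24)&(q[:,2]>-32)
print("blk",k.sum(),np.median(q[k,2]),cv2.minAreaRect(q[k,:2].astype(np.float32)))
```

```text
pocket [ 0.5418 -0.1951]
below-deck bath axis 0 [-28.9366 -26.9288  28.0177  28.9348]
below-deck bath axis 1 [-23.4554 -22.3131  18.8285  23.0508]
deck edge 0 -28.83383228961446 28.369967983953938
deck edge 1 -21.065833013846213 22.97867241488757
floor 1486 53.33997392129966
edges: [np.float64(62.36755992279514), array([-85.0889,  84.5961])]
toggle [-57.3454 -89.9457] [-42.5374 -77.9554] [-50.173  -82.0669] 107.88595800495855 [ 0.4982 -0.2809  0.1015]
blk 3865 -26.977588516711133 ((2.741558074951172, -0.10762405395507812), (45.858924865722656, 59.94527816772461), 0.7774530649185181)
```

Run:
```python
from h import *
plan([([.5414,-.1951,.12],tool(94.5),-1,35)])
```

```text
->  [ 0.5414 -0.1951  0.12  ] 5 rows; hand -1
   [9.2, -25.8, 15.7] [0.03, -0.01, 3.24]
   [7.8, -26.2, 15.7] [0.03, -0.01, 3.24]
   [6.3, -26.6, 15.7] [0.03, -0.01, 3.24]
   [4.8, -26.9, 15.8] [0.03, -0.01, 3.24]
   [3.2, -27.2, 15.8] [0.03, -0.01, 3.24]
```

Request:
{"method": "move_arm", "body": {"commands": [{"delta_pos": [9.2,-25.8,15.7],"rotation": [0,0,3.24],"hand": -1},{"delta_pos": [7.8,-26.2,15.7],"rotation": [0,0,3.24],"hand": -1},{"delta_pos": [6.3,-26.6,15.7],"rotation": [0,0,3.24],"hand": -1},{"delta_pos": [4.8,-26.9,15.8],"rotation": [0,0,3.24],"hand": -1},{"delta_pos": [3.2,-27.2,15.8],"rotation": [0,0,3.24],"hand": -1}]}}

```text
time: 22.5
tcp_pos: [0.5417, -0.1963, 0.1197]
eef_rot: [-0.0, -0.038, 0.999, 0.001]
force: [-0.0, 0.6, -1.8]
gripper_width: 0.0396
```

Request:
{"method": "move_arm", "body": {"commands": [{"delta_pos": [0,0,0],"rotation": [0,0,0],"hand": -1},{"delta_pos": [0,0,0],"rotation": [0,0,0],"hand": -1},{"delta_pos": [0,0,0],"rotation": [0,0,0],"hand": -1}]}}

```text
time: 22.88
tcp_pos: [0.5421, -0.1953, 0.1212]
eef_rot: [0.0, -0.039, 0.999, 0.001]
force: [0.1, -0.3, -2.7]
gripper_width: 0.0402
```

Run:
```python
from h import *
p,R,s=pose(); print(p,R.as_matrix(),s["force"])
plan([([.5414,-.1951,.095],tool(94.5),-1,35)])
```

```text
[ 0.5421 -0.1953  0.1212] [[-0.9969 -0.0786  0.0006]
 [-0.0786  0.9969  0.0015]
 [-0.0007  0.0014 -1.    ]] [ 0.1434 -0.3447 -2.7077]
->  [ 0.5414 -0.1951  0.095 ] 1 rows; hand -1
   [0.7, 0.2, 26.2] [0.08, 0.04, 0.01]
```

Request:
{"method": "move_arm", "body": {"commands": [{"delta_pos": [0.4,0.1,13],"rotation": [0,0,0],"hand": -1},{"delta_pos": [0.3,0.1,13],"rotation": [0,0,0],"hand": -1},{"delta_pos": [0,0,3],"rotation": [0,0,0],"hand": -1},{"delta_pos": [0,0,3],"rotation": [0,0,0],"hand": -1},{"delta_pos": [0,0,0],"rotation": [0,0,0],"hand": -1}]}}

```text
time: 23.5
tcp_pos: [0.5408, -0.1961, 0.0883]
eef_rot: [-0.0, -0.038, 0.999, 0.001]
force: [-0.1, -0.6, -1.9]
gripper_width: 0.04
```

Request:
{"method": "move_arm", "body": {"commands": [{"delta_pos": [0,0,1.5],"rotation": [0,0,0],"hand": -1},{"delta_pos": [0,0,1.5],"rotation": [0,0,0],"hand": -1},{"delta_pos": [0,0,0],"rotation": [0,0,0],"hand": -1}]}}

```text
time: 23.88
tcp_pos: [0.5408, -0.1961, 0.0854]
eef_rot: [-0.0, -0.038, 0.999, 0.001]
force: [-0.9, -0.1, -2.0]
gripper_width: 0.04
```

Request:
{"method": "move_arm", "body": {"commands": [{"delta_pos": [0,0,1.5],"rotation": [0,0,0],"hand": -1},{"delta_pos": [0,0,1.5],"rotation": [0,0,0],"hand": -1},{"delta_pos": [0,0,0],"rotation": [0,0,0],"hand": -1}]}}

```text
time: 24.25
tcp_pos: [0.5407, -0.196, 0.0822]
eef_rot: [-0.0, -0.038, 0.999, 0.001]
force: [-0.5, -0.1, -1.8]
gripper_width: 0.0397
```

Request:
{"method": "move_arm", "body": {"commands": [{"delta_pos": [-0.5,0.7,1.5],"rotation": [0,0,0],"hand": -1},{"delta_pos": [0,0,1.5],"rotation": [0,0,0],"hand": -1},{"delta_pos": [0,0,0],"rotation": [0,0,0],"hand": -1}]}}

```text
time: 24.62
tcp_pos: [0.5411, -0.1952, 0.0792]
eef_rot: [-0.0, -0.038, 0.999, 0.001]
force: [0.5, 0.1, -1.7]
gripper_width: 0.0397
```

Request:
{"method": "move_arm", "body": {"commands": [{"delta_pos": [0,0,1.5],"rotation": [0,0,0],"hand": -1},{"delta_pos": [0,0,1.5],"rotation": [0,0,0],"hand": -1},{"delta_pos": [0,0,0],"rotation": [0,0,0],"hand": -1}]}}

```text
time: 25.0
tcp_pos: [0.5411, -0.1952, 0.0762]
eef_rot: [-0.0, -0.038, 0.999, 0.001]
force: [0.2, 0.2, -2.2]
gripper_width: 0.0398
```

Request:
{"method": "move_arm", "body": {"commands": [{"delta_pos": [0,0,1],"rotation": [0,0,0],"hand": -1},{"delta_pos": [0,0,1],"rotation": [0,0,0],"hand": -1},{"delta_pos": [0,0,0],"rotation": [0,0,0],"hand": -1}]}}

```text
time: 25.38
tcp_pos: [0.5412, -0.1953, 0.0743]
eef_rot: [-0.0, -0.038, 0.999, 0.001]
force: [0.1, -0.2, -2.7]
gripper_width: 0.0399
```

Request:
{"method": "move_arm", "body": {"commands": [{"delta_pos": [0,0,0.7],"rotation": [0,0,0],"hand": -1},{"delta_pos": [0,0,0.7],"rotation": [0,0,0],"hand": -1},{"delta_pos": [0,0,0],"rotation": [0,0,0],"hand": -1}]}}

```text
time: 25.75
tcp_pos: [0.5412, -0.1953, 0.073]
eef_rot: [-0.0, -0.038, 0.999, 0.001]
force: [-1.1, -0.1, -2.0]
gripper_width: 0.0396
```

Request:
{"method": "move_arm", "body": {"commands": [{"delta_pos": [0,0,0.7],"rotation": [0,0,0],"hand": -1},{"delta_pos": [0,0,0],"rotation": [0,0,0],"hand": -1}]}}

```text
time: 26.0
tcp_pos: [0.5413, -0.1953, 0.0723]
eef_rot: [-0.0, -0.038, 0.999, 0.001]
force: [0.4, 0.2, -2.0]
gripper_width: 0.0397
```

Request:
{"method": "move_arm", "body": {"commands": [{"delta_pos": [0,0,0.6],"rotation": [0,0,0],"hand": -1},{"delta_pos": [0,0,0],"rotation": [0,0,0],"hand": -1}]}}

```text
time: 26.25
tcp_pos: [0.5413, -0.1953, 0.0723]
eef_rot: [-0.0, -0.038, 0.999, 0.001]
force: [-2.2, -0.0, 1.3]
gripper_width: 0.0397
```

Home contact came at TCP z = 0.0723, exactly as predicted. I'll release, retreat and check.

Request:
{"method": "move_arm", "body": {"commands": [{"delta_pos": [0,0,-0.5],"rotation": [0,0,0],"hand": -0.1},{"delta_pos": [0,0,0],"rotation": [0,0,0],"hand": 0.3},{"delta_pos": [0,0,0],"rotation": [0,0,0],"hand": 0.6},{"delta_pos": [0,0,0],"rotation": [0,0,0],"hand": 0.6},{"delta_pos": [0,0,-10],"rotation": [0,0,0],"hand": 0.6}]}}

```text
time: 26.88
tcp_pos: [0.5404, -0.1949, 0.0817]
eef_rot: [-0.001, -0.038, 0.999, 0.001]
force: [-0.4, 0.4, -0.0]
gripper_width: 0.0749
```

Request:
{"method": "move_arm", "body": {"commands": [{"delta_pos": [0,0,-35],"rotation": [0,0,0],"hand": 0.6},{"delta_pos": [0,0,-40],"rotation": [0,0,0],"hand": 0.6},{"delta_pos": [0,0,-20],"rotation": [0,0,0],"hand": -1},{"delta_pos": [0,0,0],"rotation": [0,0,0],"hand": -1},{"delta_pos": [0,0,0],"rotation": [0,0,0],"hand": -1}]}}

```text
time: 27.5
tcp_pos: [0.5407, -0.1952, 0.1765]
eef_rot: [-0.001, -0.038, 0.999, 0.001]
force: [0.7, -0.3, -0.8]
gripper_width: 0.0485
```

```bash
cat > chk.py <<'E'
from h import *
import sys
p,Rn,s=pose(); print(p,s["gripper_width"],s["time"])
d=optics.snapshot("wrist"); cv2.imwrite("pics/%s.png"%sys.argv[1],d["image"]); w=wcloud(d,p,Rn)
a=np.radians(4.5155); B=np.array([[np.cos(a),-np.sin(a)],[np.sin(a),np.cos(a)]]); pc=np.array([.5418,-.1951])
f=w.reshape(-1,3); f=f[~np.isnan(f[:,0])]; b=(f[:,:2]-pc)@B*1000; z=f[:,2]*1000
m=(abs(b[:,0])<35)&(abs(b[:,1])<28)&(z>92)&(z<105)
A=np.c_[b[m],np.ones(m.sum())]; k=abs(z[m]-np.median(z[m]))<3
print("block top z",np.median(z[m]),"slope deg",np.degrees(np.linalg.lstsq(A[k],z[m][k],rcond=None)[0][:2]),cv2.minAreaRect(b[m].astype(np.float32)))
t=(z>90)&(z<112)&(b[:,0]>-80)&(b[:,0]<0)&(b[:,1]<-60)&(b[:,1]>-110)
if t.any(): print("toggle",b[t].min(0),b[t].max(0),b[t].mean(0),z[t].max())
def W(x,y,zz): return [*(pc+B@[x/1000,y/1000]),zz/1000]
E
python3 - <<'E'
import sys; sys.argv=["","g"]
exec(open("chk.py").read())
R=tool(94.5)
plan([(W(-85,-85,160),R,-1,40),(W(-80,-85,96),R,-1,35),(W(-41,-85,96),R,-1,8)])
E
```

```text
[ 0.5407 -0.1952  0.1765] 0.04845029373176986 27.5
block top z 99.30602358781617 slope deg [-0.0656  0.0553] ((0.22348785400390625, -0.9684181213378906), (51.989376068115234, 40.037498474121094), 0.3452823758125305)
toggle [-57.3159 -90.3185] [-42.1603 -78.269 ] [-50.3173 -83.1522] 107.84422351139759
->  [ 0.4638 -0.2865  0.16  ] 4 rows; hand -1
   [20.8, -21.4, 4.0] [0.05, -0.04, -0.02]
   [20.9, -21.3, 4.0] [0.05, -0.04, -0.02]
   [20.9, -21.3, 4.0] [0.05, -0.04, -0.02]
   [20.9, -21.3, 4.0] [0.05, -0.04, -0.02]
->  [ 0.4687 -0.2861  0.096 ] 2 rows; hand -1
   [-2.5, 0.0, 32.0] [0.0, 0.0, 0.0]
   [-2.5, 0.0, 32.0] [0.0, 0.0, 0.0]
->  [ 0.5076 -0.2831  0.096 ] 5 rows; hand -1
   [-7.8, 0.0, 0.0] [0.0, 0.0, 0.0]
   [-7.8, 0.0, 0.0] [0.0, 0.0, 0.0]
   [-7.8, 0.0, 0.0] [0.0, 0.0, 0.0]
   [-7.8, 0.0, 0.0] [0.0, 0.0, 0.0]
   [-7.8, 0.0, 0.0] [0.0, 0.0, 0.0]
```

View pics/g.png

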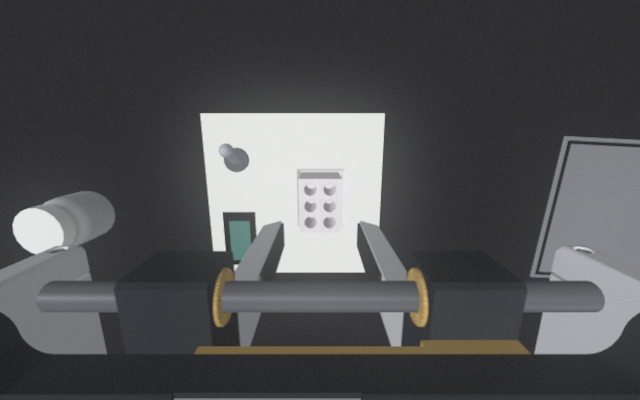

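The block is home: its top is at 99.3 mm and level to within 0.1°, with the wells visible at (320,205). On to the toggle.

Request:
{"method": "move_arm", "body": {"commands": [{"delta_pos": [21,-21.4,4],"rotation": [0,0,0],"hand": -1},{"delta_pos": [21,-21.3,4],"rotation": [0,0,0],"hand": -1},{"delta_pos": [21,-21.3,4],"rotation": [0,0,0],"hand": -1},{"delta_pos": [21,-21.3,4],"rotation": [0,0,0],"hand": -1},{"delta_pos": [0,0,0],"rotation": [0,0,0],"hand": -1}]}}

```text
time: 28.18
tcp_pos: [0.4622, -0.2873, 0.1592]
eef_rot: [-0.002, -0.037, 0.999, 0.002]
force: [-0.1, 0.2, 0.4]
gripper_width: 0.0006
```

Request:
{"method": "move_arm", "body": {"commands": [{"delta_pos": [-2,0,30],"rotation": [0,0,0],"hand": -1},{"delta_pos": [-2,0,30],"rotation": [0,0,0],"hand": -1},{"delta_pos": [0,0,4],"rotation": [0,0,0],"hand": -1},{"delta_pos": [0,0,0],"rotation": [0,0,0],"hand": -1}]}}

```text
time: 28.68
tcp_pos: [0.4684, -0.286, 0.0972]
eef_rot: [-0.0, -0.039, 0.999, 0.001]
force: [-0.1, -0.6, 0.6]
gripper_width: 0.0004
```

Run:
```python
from h import *
p,R,s=pose(); a=np.radians(4.5155); B=np.array([[np.cos(a),-np.sin(a)],[np.sin(a),np.cos(a)]])
print(p,(p[:2]-[.5418,-.1951])@B*1000,s["gripper_width"],s["force"])
```

```text
[ 0.4684 -0.286   0.0972] [-80.3028 -84.8816] 0.0004049773275244865 [-0.0985 -0.6129  0.5863]
```

Request:
{"method": "move_arm", "body": {"commands": [{"delta_pos": [-8,0,1.5],"rotation": [0,0,0],"hand": -1},{"delta_pos": [-7,0,0],"rotation": [0,0,0],"hand": -1},{"delta_pos": [-6,0,0],"rotation": [0,0,0],"hand": -1},{"delta_pos": [-6,0,0],"rotation": [0,0,0],"hand": -1},{"delta_pos": [-6,0,0],"rotation": [0,0,0],"hand": -1}]}}

```text
time: 29.3
tcp_pos: [0.5014, -0.284, 0.0957]
eef_rot: [-0.0, -0.038, 0.999, 0.001]
force: [-2.9, -1.1, 0.3]
gripper_width: 0.0007
```

Request:
{"method": "move_arm", "body": {"commands": [{"delta_pos": [-2,0,0],"rotation": [0,0,0],"hand": -1},{"delta_pos": [-1,0,0],"rotation": [0,0,0],"hand": -1},{"delta_pos": [0,0,0],"rotation": [0,0,0],"hand": -1}]}}

```text
time: 29.68
tcp_pos: [0.504, -0.2837, 0.0954]
eef_rot: [-0.0, -0.038, 0.999, 0.001]
force: [-1.9, -0.2, 0.5]
gripper_width: 0.0002
```

Request:
{"method": "move_arm", "body": {"commands": [{"delta_pos": [-1,0,0],"rotation": [0,0,0],"hand": -1},{"delta_pos": [0,0,0],"rotation": [0,0,0],"hand": -1}]}}

```text
time: 29.92
tcp_pos: [0.5047, -0.2836, 0.0954]
eef_rot: [-0.0, -0.038, 0.999, 0.001]
force: [-2.2, -0.6, -0.3]
gripper_width: 0.0004
```

Request:
{"method": "move_arm", "body": {"commands": [{"delta_pos": [-1,0,0],"rotation": [0,0,0],"hand": -1},{"delta_pos": [0,0,0],"rotation": [0,0,0],"hand": -1}]}}

```text
time: 30.18
tcp_pos: [0.5053, -0.2835, 0.0953]
eef_rot: [-0.001, -0.038, 0.999, 0.001]
force: [-3.7, -0.1, 0.3]
gripper_width: 0.0004
```

Request:
{"method": "move_arm", "body": {"commands": [{"delta_pos": [-1,0,0],"rotation": [0,0,0],"hand": -1},{"delta_pos": [0,0,0],"rotation": [0,0,0],"hand": -1}]}}

```text
time: 30.42
tcp_pos: [0.5055, -0.2835, 0.0953]
eef_rot: [-0.002, -0.039, 0.999, 0.001]
force: [-6.3, -0.4, 1.0]
gripper_width: 0.0005
```

Request:
{"method": "move_arm", "body": {"commands": [{"delta_pos": [-0.8,0,0],"rotation": [0,0,0],"hand": -1},{"delta_pos": [0,0,0],"rotation": [0,0,0],"hand": -1}]}}

```text
time: 30.68
tcp_pos: [0.5056, -0.2835, 0.0952]
eef_rot: [-0.003, -0.039, 0.999, 0.001]
force: [-7.5, -0.4, 1.0]
gripper_width: 0.0004
```

The force has risen to about 7.5 N and motion has stopped, so this looks like the hard stop. I'll back off, lift and check.

Request:
{"method": "move_arm", "body": {"commands": [{"delta_pos": [-1,0,0],"rotation": [0,0,0],"hand": -1},{"delta_pos": [0,0,0],"rotation": [0,0,0],"hand": -1},{"delta_pos": [10,0,0],"rotation": [0,0,0],"hand": -1},{"delta_pos": [15,0,-10],"rotation": [0,0,0],"hand": -1},{"delta_pos": [0,0,-50],"rotation": [0,0,0],"hand": -1}]}}

```text
time: 31.3
tcp_pos: [0.4808, -0.2835, 0.1533]
eef_rot: [-0.003, -0.038, 0.999, 0.004]
force: [-0.0, -0.1, 0.6]
gripper_width: 0.0008
```

Request:
{"method": "move_arm", "body": {"commands": [{"delta_pos": [-30,40,-35],"rotation": [0,0,0],"hand": -1},{"delta_pos": [-30,40,-10],"rotation": [0,0,0],"hand": -1},{"delta_pos": [-20,20,0],"rotation": [0,0,0],"hand": -1},{"delta_pos": [0,0,0],"rotation": [0,0,0],"hand": -1},{"delta_pos": [0,0,0],"rotation": [0,0,0],"hand": -1}]}}

```text
time: 31.92
tcp_pos: [0.5556, -0.1802, 0.2012]
eef_rot: [0.0, -0.038, 0.999, 0.001]
force: [-0.4, -0.2, -0.3]
gripper_width: 0.0006
```

```bash
python3 chk.py i
```

```text
[ 0.5556 -0.1802  0.2012] 0.0006002336462629801 31.925
block top z 99.31200453857033 slope deg [-0.0978  0.0522] ((0.3068370819091797, -0.9671554565429688), (51.8828125, 39.7348518371582), 0.12441384047269821)
toggle [-37.8094 -89.7952] [-20.8092 -77.9866] [-28.9855 -83.1316] 107.04920583611019
```

View pics/i.png

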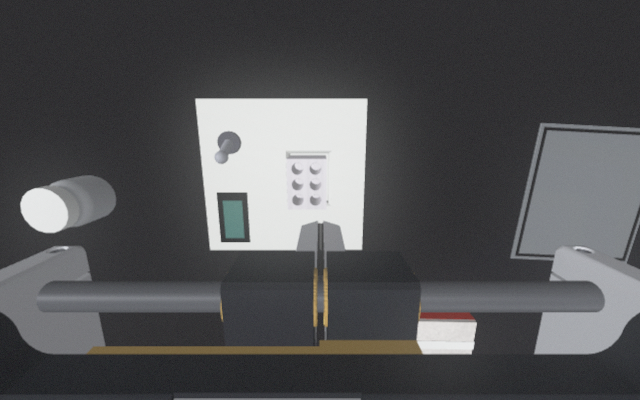

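The picture shows the lever leaning over to +x, with its tip at (222,157), and the block seated with wells up at (308,180). Handing in.

```bash
python3 -c "
from station import env
print(env.close_job(), env.get_state()['time'])"
```

```text
the job is handed in; nothing more can be done
the job is handed in; nothing more can be done
```

The block is wells up and fully home in the bath's pocket, the toggle is on, and I handed the job in at about 32 s of the 72 s allowed.

- **Turning and placing:** I turned the block over on the mat in two quarter turns, regripped it upright, and lowered it into the pocket in small steps. Floor contact came at the predicted height with only a few newtons.
- **Block check:** Its top measures 99.3 mm against 99 mm expected, tilted about 0.1°. It sits about 1 mm off the pocket's centre, within the play.
- **Toggle check:** I pushed the lever with closed fingers up to its stop, where the force rose to about 7.5 N. The last measurement puts the tip at about bath x −27 mm, where on should be −26.8 mm.
- **Bystanders:** The arm worked clear of the jar, bottle and carton. The jar and carton show in the last wrist picture, but I did not measure any of the three again at the end.
- **Mishap:** The first tilted approach at −45° was beyond the arm's comfortable reach, so I used −30° to +60° instead. No check failed.

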